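Hold the ball stopper's sample tray under the inspection camera

ROBOT

A 6-joint arm with a two-finger parallel gripper is mounted at the origin on the work surface. World frame = base frame: x ahead of the robot, y to its left, z up, the work surface at z = 0. Lengths are in m, angles in degrees, forces in N, time in s.
With the tool pointing down it reaches from about 0.375 to 0.9 m from the base axis. Payload 3.1 kg.
Tool frame: the origin (TCP) lies where the fingers leave the gripper's body, on its centre line; the fingertips stand bot.tips_ahead ahead of it and the grasp point (between the pads) lies 51 mm ahead of it (bot.tips_ahead is the distance from the TCP to the fingertips, in m); z points along the fingers, x is the direction in which the jaws open and shut, and the axes are right-handed (so a half turn about z gives the same grasp; the last joint's range is limited). The gripper opens to 87 mm and grips with 3 to 60 N. Pads are 19 mm wide; open, the fingers measure 117 mm over their backs; the gripper's body (75 mm by 190 mm) begins 51 mm behind the grasp point.
Start: joints at [54.803, 30.224, 82.088, -0, 67.689, -10.227], TCP at [0.264, 0.567, 0.292] pointing down, gripper open.
Joint ranges: [-176.69, 176.69], [-43.24, 126.21], [12.49, 139.97], [-82, 262], [0, 151.66], [-163.58, 163.58]. Speed limits (degrees/s): [159.86, 159.86, 180, 180, 180, 180].

INTERFACE

Orientations are given as a 3x3 rotation matrix whose columns are the frame's x, y, z axes.
In Python, from rig import bot, vision, nets gives the robot as it stands.
- The arm moves only by the tool play_rows, never from a script. Its argument "series" is a list of rows, each an object of numbers: "tx", "ty", "tz": the shift along the world's x, y, z as a fraction of full scale; "turn": the turn about the world's z as a fraction of full scale. A call has 1 to 10 rows; each row shifts and turns the commanded pose from where the row before left it; what a row does not reach is not made up. Full scale, the value 1, is 0.8 m for a shift and 60 degrees for a turn. A row lasts 1/10 s, in which the tool goes at most 50 mm and 8.59 degrees, less where a joint would pass 70% of its speed; a pose out of reach is approached as far as the arm can. A call with a number of a shift or a turn outside -1 to 1 is refused whole. A call with a gripper value outside its range is refused whole. "gripper" is the opening, from 0 (shut) to 1 (fully open), set as the call begins (left out, the last holds). The fingers move at their own pace and stop on an object; the grip force is fixed at half the most. Time passes only in rows, so rows that do not move let the fingers close. It gives the time, the measured TCP pose, the force and the opening at its end, in the units of the state.
- bot.read_state(): the state, without advancing time (a new reading comes with each control period).
- vision.capture(name): name is "scene" or "top" or "wrist"; returns a dict with "pixels" (384x512x3 uint8, blue, green, red), "fx", "fy", "cx", "cy" (pixels), "D" ([k1, k2, p1, p2, k3] as OpenCV has them; the pictures are not rectified), "extrinsics" (4x4, takes a point from camera to world coordinates). Camera axes: x right, y down, z forward; pixel columns grow to the right and rows downward; lengths in m; the calibration is good to about 2 mm. A picture is of the moment at which its call begins. There is no depth.
- bot.hand_in(): hands the job in, once; it reports no verdict.
Trained networks look in a picture, given as the dict that the camera call returned (one of the last four; its "shot" number tells which), for a name from the list of things; names that differ only in an ending like _2 or _b are one class to them, and where a whole thing is asked for, a point or a joint stands for the part that bears it (a point fixed in the world has none). Each returns a list of dicts, best first, with "confidence" (0 to 1); they miss things now and then, are a little off and sometimes report something else, mostly with a low value. They report only what shows in the picture. A call takes as long as a camera call. They do not tell look-alikes from the thing itself.
- nets.look_for(picture, query): "at" ([column, row] as shares, 0 to 1, of the picture: columns of its width, rows of its height, amid what is visible of it).
- nets.masks_of(picture, query): "region" (384x512 bool, what is visible of it) and "at" ([column, row] as shares, 0 to 1, of the picture: columns of its width, rows of its height, amid what is visible of it).
The state is a dict: "time_s": time; "joint_positions": joint angles; "qvel": joint speeds; "tau": joint torques, N m; "position": TCP position; "tcp_rot": TCP orientation; "force": force on the tool from outside, world axes, zero at the start; "moment": the same for the moment, N m; "opening": opening from 0.0 (shut) to 1.0 (fully open).
Only numpy, scipy, OpenCV 4.12 (cv2) and the standard library are available. Lean on these libraries where they do the work, as an engineer would, in place of code of your own. Each camera call takes 0.05 s, during which the arm holds its last target.

TASK

One of the two sample trays on the goods-in bench carries a loose steel ball stopper, the other a shaker lid: find the tray with the ball, pick it up by its upright fin and carry it steadily, so that the ball never leaves its pocket and is never touched. Hold the tray level and still in mid-air with the ball under the middle of the inspection camera's lens, about 80 mm below it for focus, and finish while still holding it there. Do not bump the camera stand, and leave the lid with its tray and everything else on the bench undisturbed.

Things in the scene. Friction and masses are not known exactly. Their poses are not given: they have to be found in the camera images.
- tray_a: one of two identical sample trays: flat black plastic plate 9 mm thick, 216 mm long, 62 mm wide (neck 44), 0.13 to 0.27 kg, with an upright aluminium grip fin. Origin on the underside, straight below the middle of a round pocket 42 mm across and 4 mm deep; x points along the tray from fin to pocket (plate from x = -182 to 34 mm), z up. Its pocket holds either the ball or the shaker lid
- tray_b: one of two identical sample trays (B; where each stands changes): flat black plastic plate 9 mm thick, 216 mm long, 62 mm wide (neck 44), 0.13 to 0.27 kg, with an upright aluminium grip fin. Origin on the underside, straight below the middle of a round pocket 42 mm across and 4 mm deep; x points along the tray from fin to pocket (plate from x = -182 to 34 mm), z up. Its pocket holds either the ball or the shaker lid
- tray_a_pocket (a point): the point 16 mm above the middle of tray A's pocket floor (21 mm above its underside): where a ball in the middle of the pocket has its centre
- tray_a_fin (a point): middle of tray A's grip fin, 35 mm above the tray's underside, 110 mm behind the pocket's middle (x = -110 mm, y = 0); axes as the tray's. The fin is 42 mm long in x, 12 mm thick in y and stands from the plate's top (9 mm) to 61 mm above the underside
- tray_b_fin (a point): middle of tray B's grip fin, 35 mm above the tray's underside, 110 mm behind the pocket's middle (x = -110 mm, y = 0); axes as the tray's. The fin is 42 mm long in x, 12 mm thick in y and stands from the plate's top (9 mm) to 61 mm above the underside
- tray_b_pocket (a point): the same point of tray B
- ball: polished steel ball stopper, 32 mm across, about 45 g, loose in one tray's pocket: it can roll about 10 mm any way to the 4 mm high pocket wall, and over it if the tray tips by about 40 degrees or starts or stops abruptly from over 0.2 m/s. Its origin turns with it: use its centre
- ball_center (a point): the centre of the ball
- lid: chromed shaker lid, a flat-topped cap 38 mm across and 12 mm high with six small holes, lying flat in the other tray's pocket; origin at the centre of its underside
- stand: inspection camera on a boom stand, fixed. Origin on the bench straight below the lens; x points to the column. Round foot 110 mm across, 16 mm high, and column 16 mm across, 0.41 m high, both centred at x = 135 mm. Boom at 335 mm height to the upright grey camera tube over the origin, 37 mm across (48 at its holder), 250 to 380 mm high; bench free below it
- lens (a point): the camera's lens, in the middle of the tube's lower end, 250 mm above the bench, looking straight down
- dispenser_1: glass pourer jar with a chromed domed lid, 72 mm across, 132 mm high, standing; origin at the centre of its underside; a bystander
- dispenser_2: another such jar, a bystander
- carafe: round glass carafe 70 mm across, 133 mm high, closed by a steel ball stopper of its own that stays on it; origin at the centre of its underside; a bystander
- pourer_lid: a jar's chromed domed lid lying on the bench, 72 mm across, 30 mm high; origin at the centre of its underside; a bystander
- shaker: small glass shaker with a chromed lid, 42 mm across, 62 mm high, standing; origin at the centre of its underside; a bystander
- tape_roll: roll of brown tape lying flat, 76 mm across, 48 mm high; origin at the centre of its underside; a bystander
Mind the look-alikes: they are no part of the job. Leave any brown or turquoise look-alike of the tray_b alone.

How it is judged:
By the outcome, as a careful person would: the job done as asked, in the order asked, and still so for the second after the job is handed in, while the arm keeps its last pose, push and grip.
It also fails if it takes over 51 s, if anything falls off the work surface, if the arm or the gripper's body presses on something with over 40 N, if the wrist force passes 120 N, or if a joint passes its speed limit or range.

## Working session

There is one attempt and no reset: what is moved stays moved. The work goes in short steps, Python scripts to look and compute and a tool call to move; the robot and the scene stay as the last step left them, time stands still between calls to the robot, and variables do not carry over. Pictures are saved under pics/ and viewed, and the job is handed in when it is done.

Besides the shell and the picture viewer there is one more tool, called after "Call:" as name(argument=value, ...) on one line, values as JSON. play_rows: Moves the arm, as the interface text tells. Shift numbers are shares of 0.8 m and turn numbers shares of 60 degrees, none past 1 either way. Its arguments: {"type":"object","properties":{"series":{"type":"array"},"gripper":{"type":"number"}},"required":["series"]}

```bash
ls; mkdir -p pics
python3 - <<'E'
from rig import bot, vision, nets
import cv2
print(bot.read_state(), bot.tips_ahead)
for n in ["scene","top","wrist"]:
    c=vision.capture(n); cv2.imwrite(f"pics/{n}0.png",c["pixels"])
    print(n,c["fx"],c["fy"],c["cx"],c["cy"],c["D"],c["extrinsics"])
    for q in ["tray_a","ball","lid","stand","tray_a_fin"]:
        print(q,[(round(d["confidence"],2),round(d["at"][0]*512),round(d["at"][1]*384)) for d in nets.look_for(c,q)])
E
```

```text
pics
{'time_s': 0.0, 'joint_positions': array([ 5.48048557e+01,  3.02801267e+01,  8.21577223e+01, -2.45963787e-03,
        6.76855630e+01, -1.02263437e+01]), 'qvel': array([ 0.030082  ,  0.03328934, -0.01284839,  0.01427624, -0.08368913,
        0.01345219]), 'tau': array([ 8.26473879e-04, -4.40050292e+01, -1.76597178e+01,  6.34914148e-02,
        5.83246630e-02, -1.48025256e-04]), 'position': array([0.26345956, 0.56611563, 0.29125158]), 'tcp_rot': array([[ 4.22108584e-01,  9.06544473e-01, -1.20899972e-03],
       [ 9.06542785e-01, -4.22110175e-01, -1.78307928e-03],
       [-2.12677175e-03, -3.43356907e-04, -9.99997679e-01]]), 'force': array([ 0.15086418, -0.05372764, -0.25353723]), 'moment': array([-0.0318125 ,  0.04521839, -0.00699491]), 'opening': 1.0004005434134586} 0.0697
scene 468.81481003395083 468.81481003395083 253.27930274605353 187.42437539568027 [-0.05359264  0.          0.          0.          0.        ] [[-0.53167789  0.451456   -0.7165934   1.43453992]
 [ 0.84681163  0.29846678 -0.4402586   0.62469745]
 [ 0.01512193 -0.84089539 -0.54098638  0.96198277]
 [ 0.          
[... 469 characters left out ...]
0644908]
 [-0.01262819 -0.09647993 -0.99525482  1.77500626]
 [ 0.          0.          0.          1.        ]]
tray_a [(0.96, 319, 240), (0.8, 324, 175), (0.71, 251, 169)]
ball [(0.64, 254, 169)]
lid []
stand [(0.6, 161, 115)]
tray_a_fin []
wrist 281.2039293987684 281.2039293987684 255.55633337859555 191.48659824813734 [-0.06304828  0.          0.          0.          0.        ] [[ 4.23368742e-01  8.64394911e-01  2.71256973e-01  1.87559057e-01]
 [ 9.05957422e-01 -4.04024719e-01 -1.26511561e-01  6.02762477e-01]
 [ 2.38572569e-04  2.99308309e-01 -9.54156423e-01  3.84409474e-01]
 [ 0.00000000e+00  0.00000000e+00  0.00000000e+00  1.00000000e+00]]
tray_a []
ball []
lid []
stand []
tray_a_fin []
```

View pics/scene0.png

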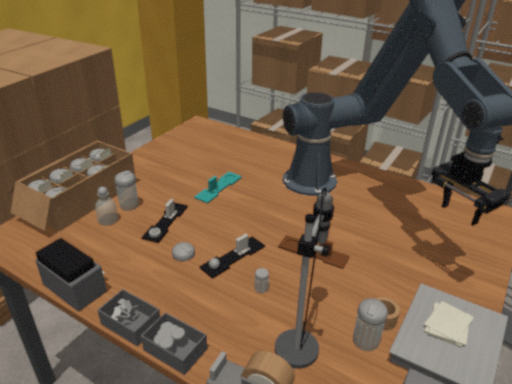

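View pics/top0.png

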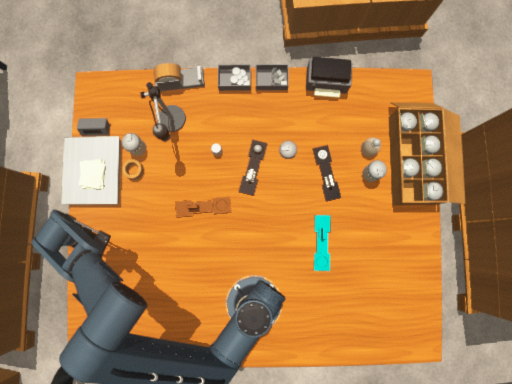

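View pics/wrist0.png

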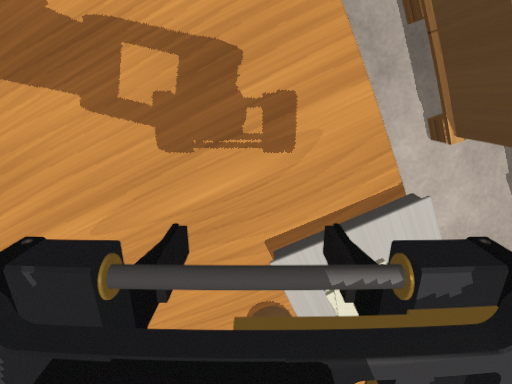

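The scene and top pictures show two black trays, at top-view pixels of about (253,167) and (326,172), plus brown and turquoise look-alikes. The camera stand is at (165,120). I'll zoom in next.

Run:
```python
import cv2,numpy as np
a=cv2.imread("pics/top0.png");s=cv2.imread("pics/scene0.png")
z=lambda im,x0,y0,w,h,k:cv2.resize(im[y0:y0+h,x0:x0+w],None,fx=k,fy=k,interpolation=cv2.INTER_CUBIC)
cv2.imwrite("pics/z1.png",np.hstack([z(a,225,130,65,75,6),z(a,300,130,65,75,6)]))
cv2.imwrite("pics/z2.png",z(a,130,75,70,60,8))
cv2.imwrite("pics/z3.png",np.vstack([z(s,130,195,140,85,5)]))
```

```text
(no output)
```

View pics/z1.png

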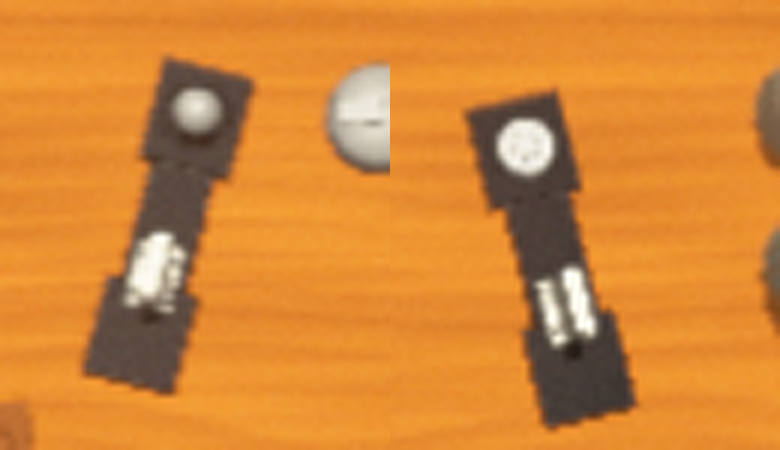

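View pics/z2.png

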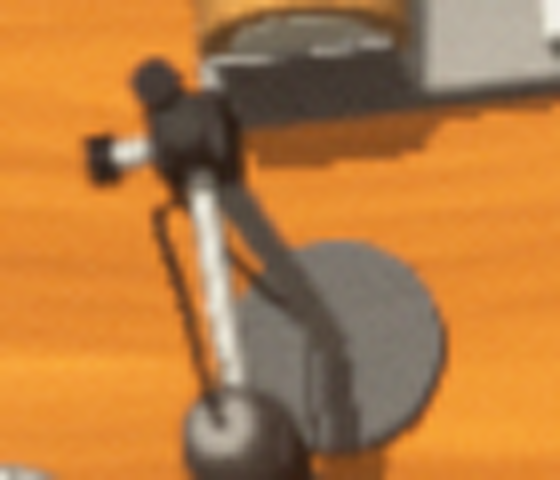

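View pics/z3.png

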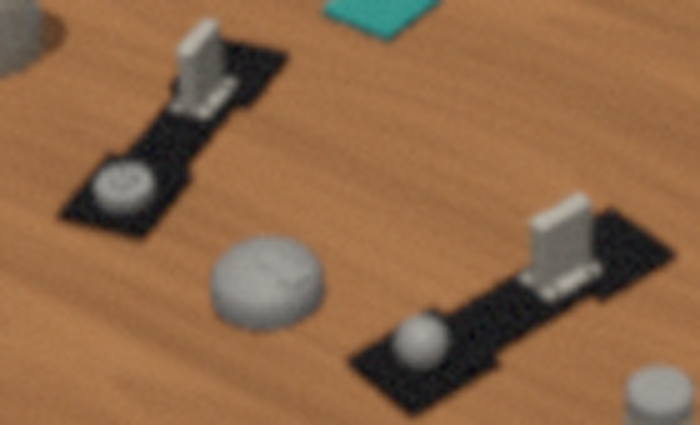

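The ball tray is the left one in the top view: ball at (257,148), fin at about (251,175). The other tray holds the six-hole lid. Next I'll measure both the ball tray and the stand.

```bash
cat > h.py <<'E'
import numpy as np,cv2
def K(c): return np.array([[c["fx"],0,c["cx"]],[0,c["fy"],c["cy"]],[0,0,1.]])
def proj(c,P):
    E=np.linalg.inv(c["extrinsics"]);P=np.atleast_2d(np.array(P,float))
    return cv2.projectPoints(P,cv2.Rodrigues(E[:3,:3])[0],E[:3,3],K(c),np.array(c["D"],float))[0][:,0]
def ray(c,px):
    u=cv2.undistortPoints(np.array(px,float).reshape(-1,1,2),K(c),np.array(c["D"],float))[:,0]
    d=np.c_[u,np.ones(len(u))]@c["extrinsics"][:3,:3].T
    return c["extrinsics"][:3,3],d
def atz(c,px,z):
    o,d=ray(c,px); return o+d*((z-o[2])/d[:,2])[:,None]
E
python3 - <<'E'
from rig import vision,nets,bot
from h import *
from scipy.optimize import minimize
t=vision.capture("top");s=vision.capture("scene")
print("ball top", atz(t,[[225+197/6,130+111/6]],.021), "scene",atz(s,[[130+421/5,195+341/5]],.021))
def outline():
    L=[(-182,31),(-110-21,31)]
    return None
# fit: rect corners of plate in mm at z=9
masks=[]
for c,(x0,y0,w,h) in((t,(225,130,55,75)),(s,(195,230,75,48))):
    g=c["pixels"].max(2); roi=np.zeros(g.shape,bool); roi[y0:y0+h,x0:x0+w]=1
    m=((g<85)&roi).astype(np.uint8); n,l,st,_=cv2.connectedComponentsWithStats(m); k=1+np.argmax(st[1:,4]); m=(l==k)
    cv2.imwrite(f"pics/m{len(masks)}.png",cv2.resize(m[y0:y0+h,x0:x0+w]*np.uint8(255),None,fx=6,fy=6))
    masks.append(m); print(st[k])
def corners(p,z=.009):
    x,y,th=p; r=np.array([[np.cos(th),-np.sin(th)],[np.sin(th),np.cos(th)]])
    q=np.array([[-.182,-.031],[-.182,.031],[.034,.031],[.034,-.031]])@r.T+[x,y]
    return np.c_[q,np.full(4,z)]
for c,guess,name in((t,[[167,58],[252,80],[85,375],[172,393]],"top"),):
    px=np.array(guess)/6+[225,130]; W=atz(c,px,.009);print(W)
    f=(W[0]+W[1])/2;b=(W[2]+W[3])/2;u=(f-b)[:2];print(np.linalg.norm(u),np.degrees(np.arctan2(u[1],u[0])),"pocket",b[:2]+u*182/216,"fin",b[:2]+u*72/216)
px=np.array([[350,360],[412,416],[675,256],[612,210]])/5+[130,195];W=atz(s,px,.009);print(W)
f=(W[0]+W[1])/2;b=(W[2]+W[3])/2;u=(f-b)[:2];print(np.linalg.norm(u),np.degrees(np.arctan2(u[1],u[0])),"pocket",b[:2]+u*182/216,"fin",b[:2]+u*72/216)
# stand
print("foot top", atz(t,[[173.1,118.1]],.016))
print("foot scene", atz(s,[[297,347]],.016))
for n,c in(("t",t),("s",s)):
    for d in nets.masks_of(c,"stand"):
        m=d["region"]; ys,xs=np.where(m); print(n,d["confidence"],xs.min(),xs.max(),ys.min(),ys.max(),m.sum())
S=s["pixels"][170:370,260:360];cv2.imwrite("pics/z4.png",cv2.resize(S,None,fx=3,fy=3,interpolation=cv2.INTER_CUBIC))
S=s["pixels"][180:280,280:360];cv2.imwrite("pics/z5.png",cv2.resize(S,None,fx=6,fy=6,interpolation=cv2.INTER_CUBIC))
E
```

```text
ball top [[ 0.60067215 -0.0196665   0.021     ]] scene [[ 0.60356682 -0.01701264  0.021     ]]
[253 147  11   8  26]
[200 237  64  41 669]
[[ 6.38831427e-01 -1.22010758e-04  9.00000000e-03]
 [ 6.23755265e-01 -5.61585807e-02  9.00000000e-03]
 [ 4.28505151e-01  5.40938393e-02  9.00000000e-03]
 [ 4.16500975e-01 -2.58130081e-03  9.00000000e-03]]
0.21563446385264318 -14.474205156829944 pocket [ 0.59842821 -0.01965658] fin [0.49209982 0.00779075]
[[ 0.62959837 -0.05059534  0.009     ]
 [ 0.64774285  0.00829211  0.009     ]
 [ 0.44155113  0.06184172  0.009     ]
 [ 0.42432155  0.00408868  0.009     ]]
0.2127327448609226 -14.737367746737188 pocket [ 0.60628651 -0.01263323] fin [0.50151443 0.01492626]
foot top [[0.72837136 0.31873147 0.016     ]]
foot scene [[0.73534472 0.32931207 0.016     ]]
t 0.69 141 185 83 140 1155
s 0.77 275 334 187 367 3850
```

View pics/z4.png

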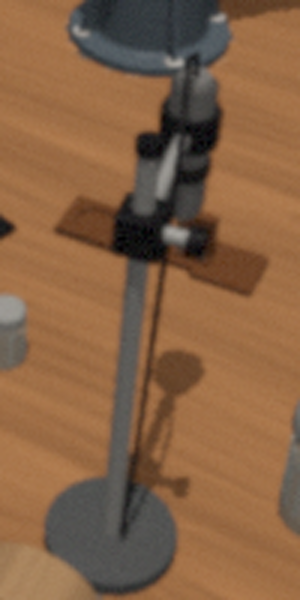

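View pics/z5.png

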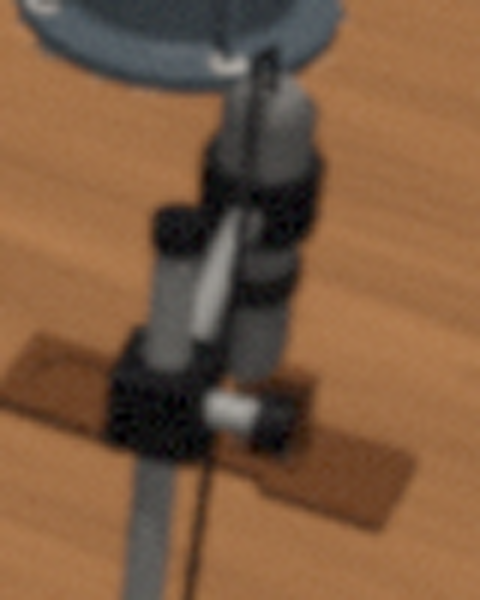

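Run:
```python
from rig import vision,nets,bot
from h import *
from scipy.optimize import least_squares
t=vision.capture("top");s=vision.capture("scene")
sub=lambda p,k,o:(np.array(p,float)+.5)/k-.5+o
obs=[(t,sub([339,346],8,[130,75]),'foot'),(s,sub([111,527],3,[260,170]),'foot'),(s,sub([252,375],6,[280,180]),'lensfront'),(s,sub([150,205],3,[260,170]),'col380')]
def pt(p,k):
    x,y,a=p;u=np.array([np.cos(a),np.sin(a)]);f=np.array([x,y])+.135*u
    return {'foot':[*f,.016],'lensfront':[x,y,.250],'col380':[*f,.36]}[k]
def res(p,full=False):
    return np.concatenate([(proj(c,pt(p,k))[0]-o)*(.3 if 'foot'!=k else 1) for c,o,k in obs])
r=least_squares(res,[.61,.36,-.5]);print(r.x,np.degrees(r.x[2]),r.fun)
np.save("stand.npy",r.x)
# tray
ot=sub([[85,375],[167,58],[252,80],[172,393]],6,[225,130]); os_=sub([[612,210],[675,256],[412,416],[350,360]],5,[130,195])
def corners(p):
    x,y,th=p; R=np.array([[np.cos(th),-np.sin(th)],[np.sin(th),np.cos(th)]])
    q=np.array([[-.182,.031],[.034,.031],[.034,-.031],[-.182,-.031]])@R.T+[x,y]
    return np.c_[q,np.full(4,.009)]
for nm,L in(("t",[(t,ot)]),("s",[(s,np.array([os_[1],os_[2],os_[3],os_[0]]))]),("both",[(t,ot),(s,np.array([os_[1],os_[2],os_[3],os_[0]]))])):
    rr=least_squares(lambda p:np.concatenate([(proj(c,corners(p))-o).ravel() for c,o in L]),[.6,-.02,-.25])
    x,y,a=rr.x; print(nm,x,y,np.degrees(a),"fin",x-.11*np.cos(a),y-.11*np.sin(a),np.abs(rr.fun).max())
print("ball",atz(t,[sub([197,111],6,[225,130])],.021),atz(s,[sub([421,341],5,[130,195])],.021))
def cyl(c,im,x,y,r,z0,z1,col):
    a=np.linspace(0,2*np.pi,40)
    for z in(z0,z1):
        q=proj(c,np.c_[x+r*np.cos(a),y+r*np.sin(a),np.full(40,z)])
        cv2.polylines(im,[np.round((q+.5)*4).astype(int)],True,col,1)
x,y,a=r.x;u=np.array([np.cos(a),np.sin(a)]);f=np.array([x,y])+.135*u
for nm,c,(x0,y0,w,h) in(("t",t,(125,65,100,90)),("s",s,(260,170,100,200))):
    im=cv2.resize(c["pixels"],None,fx=4,fy=4,interpolation=cv2.INTER_CUBIC)
    cyl(c,im,*f,.055,0,.016,(0,255,0));cyl(c,im,*f,.008,.016,.41,(255,0,0));cyl(c,im,x,y,.0185,.25,.38,(0,0,255))
    o=im[y0*4:(y0+h)*4,x0*4:(x0+w)*4]
    cv2.imwrite(f"pics/ov_{nm}.png",cv2.resize(o,None,fx=.74,fy=.74) if h==200 else o)
```

```text
[0.59742783 0.30743956 0.13800535] 7.907124171666242 [-0.61751335 -0.3556265  -0.05831878 -0.09991537  0.18504118 -0.6588985
 -0.55763651 -0.63215812]
t 0.6002534522187756 -0.017954784800623395 -14.39894794587885 fin 0.4937088022090228 0.009399146439680667 0.5281807238418992
s 0.606240993136208 -0.01487565921979587 -14.596439414662791 fin 0.49979126148466946 0.012845355035014888 0.7585650170435088
both 0.6029268720084282 -0.016756267430305737 -14.46470971681759 fin 0.4964136879025493 0.010719933391990323 1.16389985873181
ball [[ 0.60234547 -0.01803881  0.021     ]] [[ 0.60279422 -0.01904088  0.021     ]]
```

View pics/ov_t.png

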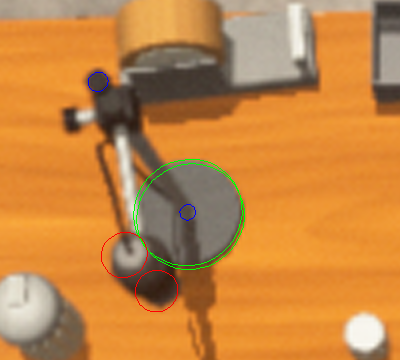

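View pics/ov_s.png

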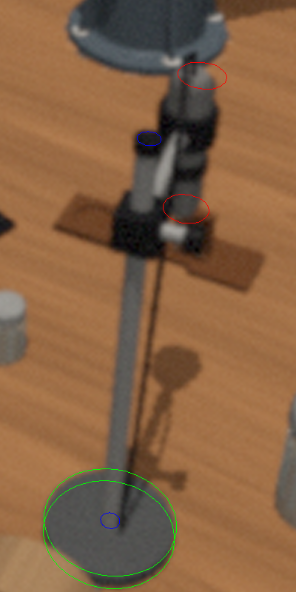

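Lens ≈ (0.597, 0.307), boom pointing about +x. Tray pocket ≈ (0.602, -0.018), heading -14.5°, fin ≈ (0.496, 0.011). First I'll move above the fin and look with the wrist camera.

Call:
play_rows(series=[{"ty": -0.02, "tx": 0.01, "turn": 0.0174}, {"ty": -0.05, "tx": 0.02, "turn": 0.0174}, {"ty": -0.055, "tx": 0.022, "turn": 0.0174}, {"ty": -0.055, "tx": 0.022, "turn": 0.0174}, {"ty": -0.055, "tx": 0.022, "turn": 0.0174}, {"ty": -0.055, "tx": 0.022, "turn": 0.0174}, {"ty": -0.055, "tx": 0.022, "turn": 0.0174}, {"ty": -0.055, "tx": 0.022, "turn": 0.0174}, {"ty": -0.055, "tx": 0.022, "turn": 0.0174}, {"ty": -0.055, "tx": 0.022, "turn": 0.0174}], gripper=1)

```text
invalid input
```

Call:
play_rows(series=[{"tx": 0.01, "ty": -0.02, "tz": 0.0, "turn": 0.017}])

```text
time_s: 1.3
position: [0.2713, 0.5518, 0.2923]
tcp_rot: [[0.404, 0.915, 0.0], [0.915, -0.404, 0.002], [0.002, -0.0, -1.0]]
force: [0.1, -1.2, -0.4]
opening: 0.995
```

Call:
play_rows(series=[{"tx": 0.02, "ty": -0.05, "tz": 0.0, "turn": 0.0174}, {"tx": 0.022, "ty": -0.055, "tz": 0.0, "turn": 0.0174}, {"tx": 0.022, "ty": -0.055, "tz": 0.0, "turn": 0.0174}, {"tx": 0.022, "ty": -0.055, "tz": 0.0, "turn": 0.0174}, {"tx": 0.022, "ty": -0.055, "tz": 0.0, "turn": 0.0174}, {"tx": 0.022, "ty": -0.055, "tz": 0.0, "turn": 0.0174}, {"tx": 0.022, "ty": -0.055, "tz": 0.0, "turn": 0.0174}, {"tx": 0.022, "ty": -0.055, "tz": 0.0, "turn": 0.0174}, {"tx": 0.022, "ty": -0.055, "tz": 0.0, "turn": 0.0174}, {"tx": 0.022, "ty": -0.055, "tz": 0.0, "turn": 0.0174}])

```text
time_s: 2.3
position: [0.4468, 0.1127, 0.2926]
tcp_rot: [[0.233, 0.972, 0.001], [0.972, -0.233, 0.0], [0.0, 0.001, -1.0]]
force: [1.0, 1.3, -0.7]
opening: 1.0
```

Call:
play_rows(series=[{"tx": 0.022, "ty": -0.05, "tz": 0.0, "turn": -0.01}, {"tx": 0.02, "ty": -0.04, "tz": -0.02, "turn": -0.007}, {"tx": 0.015, "ty": -0.02, "tz": -0.03, "turn": 0.0}, {"tx": 0.0, "ty": -0.005, "tz": -0.03, "turn": 0.0}, {"tx": 0.0, "ty": 0.0, "tz": 0.0, "turn": 0.0}, {"tx": 0.0, "ty": 0.0, "tz": 0.0, "turn": 0.0}])

```text
time_s: 2.9
position: [0.4915, 0.0227, 0.2283]
tcp_rot: [[0.251, 0.968, -0.001], [0.968, -0.251, 0.0], [0.0, -0.001, -1.0]]
force: [-0.3, 0.2, -0.0]
opening: 1.003
```

Run:
```python
from rig import vision,nets,bot
from h import *
st=bot.read_state();print(st["position"],st["tcp_rot"][:,0])
w=vision.capture("wrist");cv2.imwrite("pics/w1.png",w["pixels"])
for q in["tray_a_fin","ball","tray_a"]:print(q,[(d["confidence"],d["at"][0]*512,d["at"][1]*384) for d in nets.look_for(w,q)])
print(proj(w,[[.496,.011,.061],[.602,-.018,.021]]))
```

```text
[0.49153821 0.02270933 0.22827291] [2.51059485e-01 9.67971660e-01 2.29714703e-05]
tray_a_fin [(0.72, 245.2992, 184.5888)]
ball [(0.45, 247.6032, 261.8112), (0.22, 11.3152, 219.6096)]
tray_a [(0.91, 246.4256, 182.5152), (0.68, 370.9952, 36.7104), (0.6, 7.8848, 221.10719999999998), (0.52, 0.0, 111.2064)]
[[244.23361722 201.56740026]
 [245.53503097 274.60282775]]
```

View pics/w1.png

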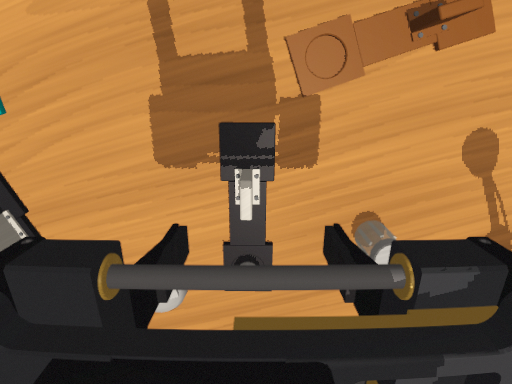

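The wrist view shows the fin at about (246,195) and the tray lying straight along the image. I'll measure it closely.

Run:
```python
import cv2
a=cv2.imread("pics/w1.png")
cv2.imwrite("pics/z6.png",cv2.resize(a[115:275,210:285],None,fx=3.7,fy=3.7,interpolation=cv2.INTER_CUBIC))
from rig import vision
from h import *
w=vision.capture("wrist")
g=a.max(2).astype(int)
for r in (128,135,142,170,225,235):
    row=g[r,195:300]; idx=np.where(row<70)[0]+195; print(r,idx.min(),idx.max())
# tray points
for p in [(219,122),(275,122),(219.5,180.5),(275,180.5)]: print(p,atz(w,[p],.009)[0])
```

```text
128 219 271
135 220 274
142 220 274
170 221 221
225 230 264
235 231 264
(219, 122) [0.41985302 0.00187122 0.009     ]
(275, 122) [0.43517417 0.06070055 0.009     ]
(219.5, 180.5) [ 0.48313397 -0.01646215  0.009     ]
(275, 180.5) [0.4992095  0.04542791 0.009     ]
```

View pics/z6.png

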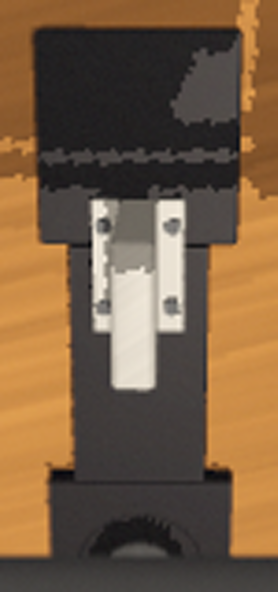

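Run:
```python
from rig import vision,bot
from h import *
w=vision.capture("wrist")
s=lambda x,y:[(x+.5)/3.7-.5+210,(y+.5)/3.7-.5+115]
top=atz(w,[s(110,270),s(157,270),s(112,388),s(156,388)],.061);print(top,top.mean(0))
b=atz(w,[s(37,30),s(242,30),s(72,245),s(207,245),s(76,480),s(205,480)],.009);m=[(b[i]+b[i+1])/2 for i in(0,2,4)];print(m)
d=m[2]-m[0];print(np.degrees(np.arctan2(d[1],d[0])), bot.read_state()["position"])
```

```text
[[0.48263144 0.01033438 0.061     ]
 [0.48571941 0.02222516 0.061     ]
 [0.51496893 0.0018961  0.061     ]
 [0.5179636  0.01344898 0.061     ]] [0.50032084 0.01197615 0.061     ]
[array([0.42827356, 0.03141908, 0.009     ]), array([0.49149187, 0.01446508, 0.009     ]), array([ 0.57050751, -0.00645315,  0.009     ])]
-14.91004589614479 [0.49209103 0.02304627 0.22926262]
```

Call:
play_rows(series=[{"tx": 0.006, "ty": -0.0125, "tz": -0.03, "turn": -0.004}, {"tx": 0.0, "ty": 0.0, "tz": -0.04, "turn": 0.0}, {"tx": 0.0, "ty": 0.0, "tz": -0.04, "turn": 0.0}, {"tx": 0.0, "ty": 0.0, "tz": -0.025, "turn": 0.0}, {"tx": 0.0, "ty": 0.0, "tz": -0.02, "turn": 0.0}, {"tx": 0.0, "ty": 0.0, "tz": -0.01, "turn": 0.0}, {"tx": 0.0, "ty": 0.0, "tz": -0.005, "turn": 0.0}, {"tx": 0.0, "ty": 0.0, "tz": 0.0, "turn": 0.0}, {"tx": 0.0, "ty": 0.0, "tz": 0.0, "turn": 0.0}])

```text
time_s: 4.1
position: [0.4971, 0.0126, 0.093]
tcp_rot: [[0.255, 0.967, 0.002], [0.967, -0.255, -0.0], [0.0, 0.002, -1.0]]
force: [0.3, -0.4, 0.6]
opening: 1.002
```

Run:
```python
from rig import vision,bot
from h import *
w=vision.capture("wrist");cv2.imwrite("pics/w2.png",w["pixels"])
s=vision.capture("scene");cv2.imwrite("pics/s2.png",cv2.resize(s["pixels"][170:300,180:320],None,fx=5,fy=4.6,interpolation=cv2.INTER_CUBIC))
```

```text
(no output)
```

View pics/w2.png

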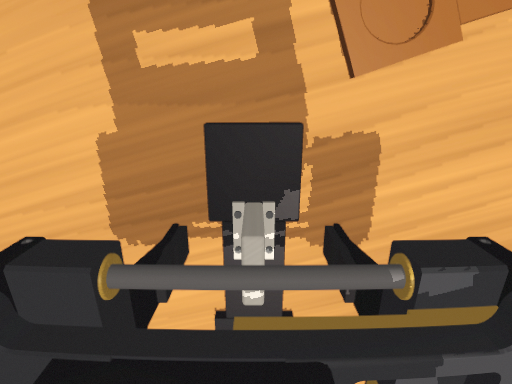

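View pics/s2.png

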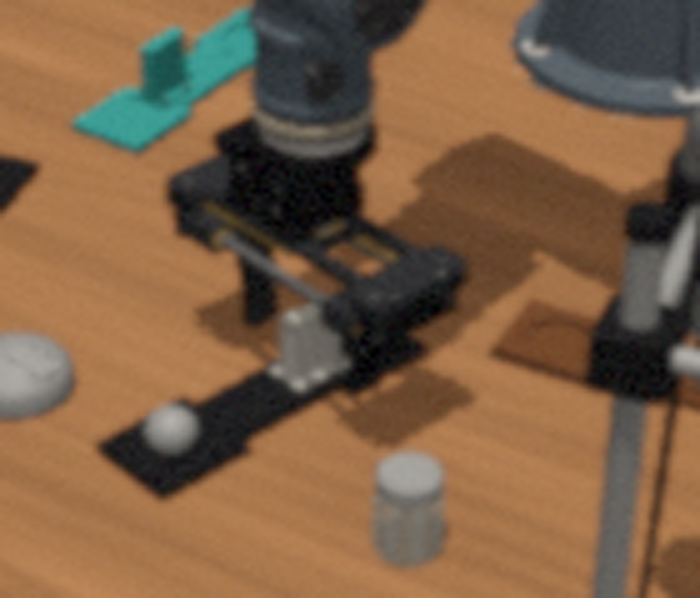

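Call:
play_rows(series=[{"tx": 0.0, "ty": 0.0, "tz": -0.003, "turn": 0.0}, {"tx": 0.0, "ty": 0.0, "tz": 0.0, "turn": 0.0}, {"tx": 0.0, "ty": 0.0, "tz": 0.0, "turn": 0.0}])

```text
time_s: 4.5
position: [0.4966, 0.0126, 0.09]
tcp_rot: [[0.255, 0.967, 0.0], [0.967, -0.255, -0.0], [0.0, 0.0, -1.0]]
force: [0.1, 0.2, 0.2]
opening: 1.0
```

Call:
play_rows(series=[{"tx": 0.0, "ty": 0.0, "tz": 0.0, "turn": 0.0}, {"tx": 0.0, "ty": 0.0, "tz": 0.0, "turn": 0.0}, {"tx": 0.0, "ty": 0.0, "tz": 0.0, "turn": 0.0}, {"tx": 0.0, "ty": 0.0, "tz": 0.0, "turn": 0.0}, {"tx": 0.0, "ty": 0.0, "tz": 0.0, "turn": 0.0}, {"tx": 0.0, "ty": 0.0, "tz": 0.0, "turn": 0.0}, {"tx": 0.0, "ty": 0.0, "tz": 0.0, "turn": 0.0}, {"tx": 0.0, "ty": 0.0, "tz": 0.0, "turn": 0.0}, {"tx": 0.0, "ty": 0.0, "tz": 0.0, "turn": 0.0}, {"tx": 0.0, "ty": 0.0, "tz": 0.0, "turn": 0.0}], gripper=0)

```text
time_s: 5.5
position: [0.4966, 0.0126, 0.0899]
tcp_rot: [[0.255, 0.967, -0.0], [0.967, -0.255, 0.0], [0.0, -0.0, -1.0]]
force: [-0.3, 0.1, -0.0]
opening: 0.174
```

Call:
play_rows(series=[{"tx": 0.0, "ty": 0.0, "tz": 0.0, "turn": 0.0}, {"tx": 0.0, "ty": 0.0, "tz": 0.0, "turn": 0.0}, {"tx": 0.0, "ty": 0.0, "tz": 0.0, "turn": 0.0}, {"tx": 0.0, "ty": 0.0, "tz": 0.0, "turn": 0.0}, {"tx": 0.0, "ty": 0.0, "tz": 0.0, "turn": 0.0}])

```text
time_s: 6.0
position: [0.4966, 0.0125, 0.0899]
tcp_rot: [[0.255, 0.967, -0.0], [0.967, -0.255, -0.0], [-0.0, -0.0, -1.0]]
force: [-0.3, -0.8, -0.1]
opening: 0.138
```

Call:
play_rows(series=[{"tx": 0.0, "ty": 0.0, "tz": 0.001, "turn": 0.0}, {"tx": 0.0, "ty": 0.0, "tz": 0.002, "turn": 0.0}, {"tx": 0.0, "ty": 0.0, "tz": 0.004, "turn": 0.0}, {"tx": 0.0, "ty": 0.0, "tz": 0.005, "turn": 0.0}, {"tx": 0.0, "ty": 0.0, "tz": 0.005, "turn": 0.0}, {"tx": 0.0, "ty": 0.0, "tz": 0.005, "turn": 0.0}, {"tx": 0.0, "ty": 0.0, "tz": 0.004, "turn": 0.0}, {"tx": 0.0, "ty": 0.0, "tz": 0.003, "turn": 0.0}, {"tx": 0.0, "ty": 0.0, "tz": 0.001, "turn": 0.0}, {"tx": 0.0, "ty": 0.0, "tz": 0.0, "turn": 0.0}])

```text
time_s: 7.0
position: [0.4966, 0.0126, 0.114]
tcp_rot: [[0.255, 0.967, 0.0], [0.967, -0.255, -0.0], [0.0, 0.0, -1.0]]
force: [-1.1, 0.9, -2.5]
opening: 0.134
```

Run:
```python
from rig import vision,bot
from h import *
s=vision.capture("scene");cv2.imwrite("pics/s3.png",cv2.resize(s["pixels"][170:300,180:320],None,fx=5,fy=4.6,interpolation=cv2.INTER_CUBIC))
```

```text
(no output)
```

View pics/s3.png

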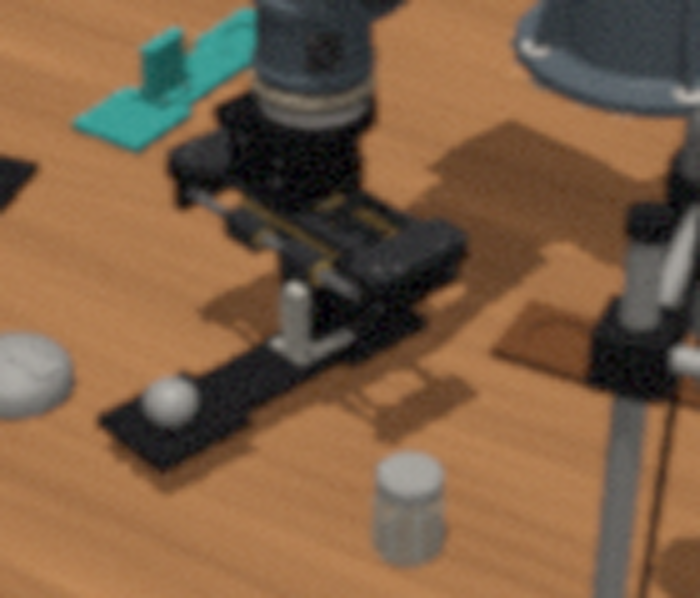

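The tray is lifted and looks level, with the ball in its pocket at about (170,402) in the crop. I'll keep raising it, then move sideways smoothly.

Call:
play_rows(series=[{"tx": 0.0, "ty": 0.0, "tz": 0.001, "turn": 0.0}, {"tx": 0.0, "ty": 0.0, "tz": 0.003, "turn": 0.0}, {"tx": 0.0, "ty": 0.0, "tz": 0.005, "turn": 0.0}, {"tx": 0.0, "ty": 0.0, "tz": 0.007, "turn": 0.0}, {"tx": 0.0, "ty": 0.0, "tz": 0.008, "turn": 0.0}, {"tx": 0.0, "ty": 0.0, "tz": 0.008, "turn": 0.0}, {"tx": 0.0, "ty": 0.0, "tz": 0.008, "turn": 0.0}, {"tx": 0.0, "ty": 0.0, "tz": 0.008, "turn": 0.0}, {"tx": 0.0, "ty": 0.0, "tz": 0.008, "turn": 0.0}, {"tx": 0.0, "ty": 0.0, "tz": 0.008, "turn": 0.0}])

```text
time_s: 8.05
position: [0.4966, 0.0126, 0.1657]
tcp_rot: [[0.255, 0.967, 0.0], [0.967, -0.255, -0.0], [-0.0, 0.0, -1.0]]
force: [0.2, -0.7, -1.5]
opening: 0.132
```

Call:
play_rows(series=[{"tx": 0.0, "ty": 0.0, "tz": 0.008, "turn": 0.0}, {"tx": 0.0, "ty": 0.0005, "tz": 0.008, "turn": 0.0}, {"tx": 0.0, "ty": 0.001, "tz": 0.008, "turn": 0.0}, {"tx": 0.0, "ty": 0.002, "tz": 0.008, "turn": 0.0}, {"tx": 0.0, "ty": 0.003, "tz": 0.008, "turn": 0.0}, {"tx": 0.0, "ty": 0.004, "tz": 0.008, "turn": 0.0}, {"tx": 0.0, "ty": 0.005, "tz": 0.008, "turn": 0.0}, {"tx": 0.0, "ty": 0.006, "tz": 0.008, "turn": 0.0}, {"tx": 0.0, "ty": 0.007, "tz": 0.008, "turn": 0.0}, {"tx": 0.0, "ty": 0.008, "tz": 0.007, "turn": 0.0}])

```text
time_s: 9.05
position: [0.4966, 0.0423, 0.2288]
tcp_rot: [[0.255, 0.967, 0.0], [0.967, -0.255, -0.0], [0.0, 0.0, -1.0]]
force: [0.5, -0.8, -3.0]
opening: 0.134
```

Call:
play_rows(series=[{"tx": 0.0, "ty": 0.009, "tz": 0.005, "turn": 0.0}, {"tx": 0.0, "ty": 0.01, "tz": 0.004, "turn": 0.0}, {"tx": 0.0, "ty": 0.01, "tz": 0.002, "turn": 0.0}, {"tx": 0.0, "ty": 0.01, "tz": 0.001, "turn": 0.0}, {"tx": 0.0, "ty": 0.01, "tz": 0.001, "turn": 0.0}, {"tx": 0.0, "ty": 0.01, "tz": 0.0, "turn": 0.0}, {"tx": 0.0, "ty": 0.01, "tz": 0.0, "turn": 0.0}, {"tx": 0.0, "ty": 0.01, "tz": 0.0, "turn": 0.0}, {"tx": 0.0, "ty": 0.01, "tz": 0.0, "turn": 0.0}, {"tx": 0.0, "ty": 0.01, "tz": 0.0, "turn": 0.0}])

```text
time_s: 10.05
position: [0.4966, 0.1216, 0.2386]
tcp_rot: [[0.255, 0.967, -0.0], [0.967, -0.255, 0.0], [-0.0, -0.0, -1.0]]
force: [-0.7, -0.4, -2.6]
opening: 0.133
```

Call:
play_rows(series=[{"tx": 0.0, "ty": 0.01, "tz": 0.0, "turn": 0.0}, {"tx": 0.0, "ty": 0.01, "tz": 0.0, "turn": 0.0}, {"tx": 0.0, "ty": 0.01, "tz": 0.0, "turn": 0.0}, {"tx": 0.0, "ty": 0.01, "tz": 0.0, "turn": 0.0}, {"tx": 0.0, "ty": 0.01, "tz": 0.0, "turn": 0.0}, {"tx": 0.0, "ty": 0.01, "tz": 0.0, "turn": 0.0}, {"tx": 0.0, "ty": 0.01, "tz": 0.0, "turn": 0.0}, {"tx": 0.0, "ty": 0.01, "tz": 0.0, "turn": 0.0}, {"tx": 0.0, "ty": 0.01, "tz": 0.0, "turn": 0.0}, {"tx": 0.0, "ty": 0.01, "tz": 0.0, "turn": 0.0}])

```text
time_s: 11.05
position: [0.4966, 0.2016, 0.2386]
tcp_rot: [[0.255, 0.967, -0.0], [0.967, -0.255, 0.0], [-0.0, -0.0, -1.0]]
force: [-0.2, 0.3, -2.3]
opening: 0.137
```

Call:
play_rows(series=[{"tx": 0.0, "ty": 0.01, "tz": 0.0, "turn": 0.0}, {"tx": 0.0, "ty": 0.01, "tz": 0.0, "turn": 0.0}, {"tx": 0.0, "ty": 0.01, "tz": 0.0, "turn": 0.0}, {"tx": 0.0, "ty": 0.01, "tz": 0.0, "turn": 0.0}, {"tx": 0.0, "ty": 0.01, "tz": 0.0, "turn": 0.0}, {"tx": 0.0, "ty": 0.01, "tz": 0.0, "turn": 0.0}, {"tx": 0.0, "ty": 0.01, "tz": 0.0, "turn": 0.0}, {"tx": 0.0, "ty": 0.01, "tz": 0.0, "turn": 0.0}, {"tx": 0.0, "ty": 0.009, "tz": 0.0, "turn": 0.0}, {"tx": 0.0, "ty": 0.008, "tz": 0.0, "turn": 0.0}])

```text
time_s: 12.05
position: [0.4966, 0.2792, 0.2386]
tcp_rot: [[0.255, 0.967, 0.0], [0.967, -0.255, 0.0], [0.0, 0.0, -1.0]]
force: [-0.1, 0.7, -2.7]
opening: 0.133
```

Call:
play_rows(series=[{"tx": 0.0, "ty": 0.007, "tz": 0.0, "turn": 0.0}, {"tx": 0.0, "ty": 0.006, "tz": 0.0, "turn": 0.0}, {"tx": 0.0, "ty": 0.005, "tz": 0.0, "turn": 0.0}, {"tx": 0.0, "ty": 0.004, "tz": 0.0, "turn": 0.0}, {"tx": 0.0, "ty": 0.003, "tz": 0.0, "turn": 0.0}, {"tx": 0.0, "ty": 0.002, "tz": 0.0, "turn": 0.0}, {"tx": 0.0, "ty": 0.0015, "tz": 0.0, "turn": 0.0}, {"tx": 0.0, "ty": 0.001, "tz": 0.0, "turn": 0.0}, {"tx": 0.0, "ty": 0.0005, "tz": 0.0, "turn": 0.0}, {"tx": 0.0, "ty": 0.0, "tz": 0.0, "turn": 0.0}])

```text
time_s: 13.05
position: [0.4966, 0.3025, 0.2387]
tcp_rot: [[0.255, 0.967, -0.0], [0.967, -0.255, -0.0], [-0.0, -0.0, -1.0]]
force: [0.2, -0.2, -2.1]
opening: 0.133
```

Run:
```python
from rig import vision,bot,nets
from h import *
for n,(x0,y0,w,h) in(("scene",(240,170,110,100)),("top",(125,75,100,90)),("wrist",(0,0,512,384))):
    s=vision.capture(n); np.save(f"cap_{n}.npy",s,allow_pickle=True); k=1.5 if n=="wrist" else 6
    cv2.imwrite(f"pics/c_{n}.png",cv2.resize(s["pixels"][y0:y0+h,x0:x0+w],None,fx=k,fy=k,interpolation=cv2.INTER_CUBIC))
```

```text
(no output)
```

View pics/c_scene.png

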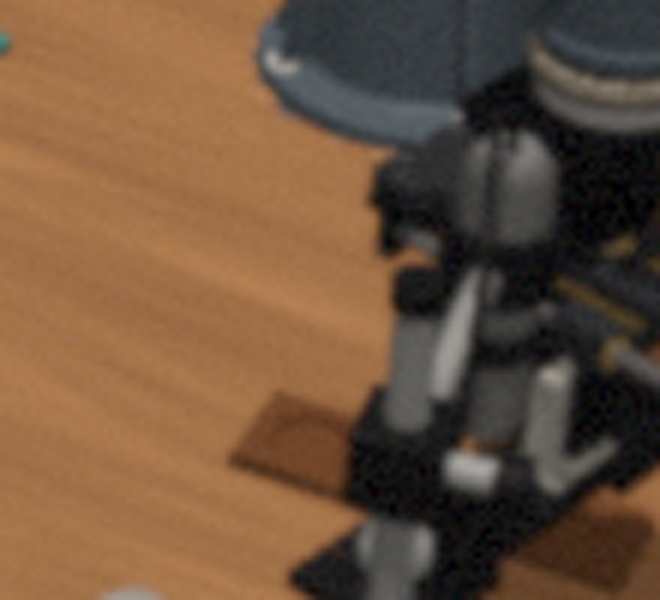

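View pics/c_top.png

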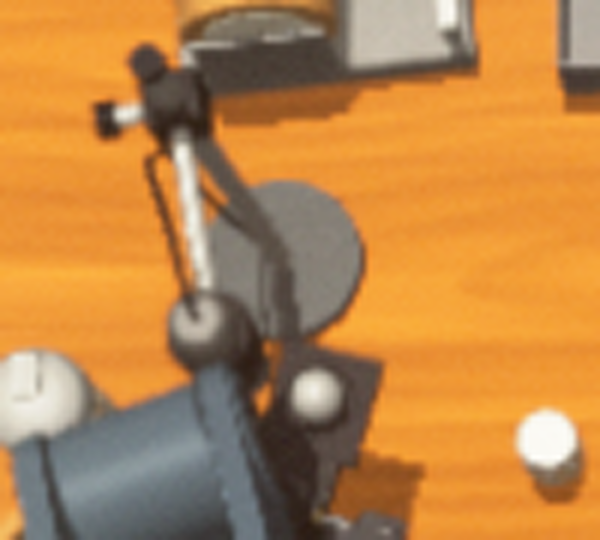

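View pics/c_wrist.png

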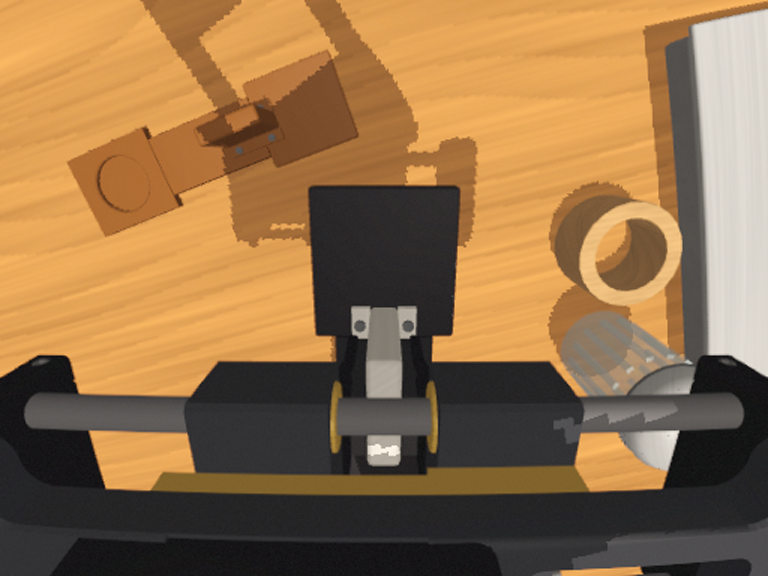

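Ball and tray are stable near (177,140) in the top view, still short of the lens. I'll refine the lens position by overlaying the tube model in each camera, relative to the ball.

```bash
cat > ov.py <<'E'
from h import *
import sys
def draw(lt,ls,tag,src=("pics/top0.png","pics/scene0.png")):
    out=[]
    for n,f,(x0,y0,w,h),L in(("top",src[0],(145,105,36,40),lt),("scene",src[1],(305,180,36,70),ls)):
        c=np.load(f"cap_{n}.npy",allow_pickle=True).item();im=cv2.imread(f);k=10 if n=="top" else 8
        o=cv2.resize(im[y0:y0+h,x0:x0+w],None,fx=k,fy=k,interpolation=cv2.INTER_CUBIC)
        o=np.clip(o.astype(float)*1.8,0,255).astype(np.uint8); raw=o.copy()
        a=np.linspace(0,2*np.pi,60)
        for z,r,col in((.25,.0185,(0,0,255)),(.38,.0185,(0,255,255)),(.335,.024,(0,255,0))):
            q=proj(c,np.c_[L[0]+r*np.cos(a),L[1]+r*np.sin(a),np.full(60,z)])
            q=(q+.5-[x0,y0])*k
            cv2.polylines(o,[np.round(q).astype(int)],True,col,1)
        cv2.imwrite(f"pics/{tag}_{n}.png",np.hstack([raw,o]))
E
python3 - <<'E'
from ov import *
draw((.597,.307),(.597,.307),"oa")
for n,p in(("top",(177.25,140.08)),("scene",(305.4,261.25))):
    c=np.load(f"cap_{n}.npy",allow_pickle=True).item();print(n,atz(c,[p],.17))
E
```

```text
top [[0.60411246 0.27326059 0.17      ]]
scene [[0.60413395 0.27250405 0.17      ]]
```

View pics/oa_top.png

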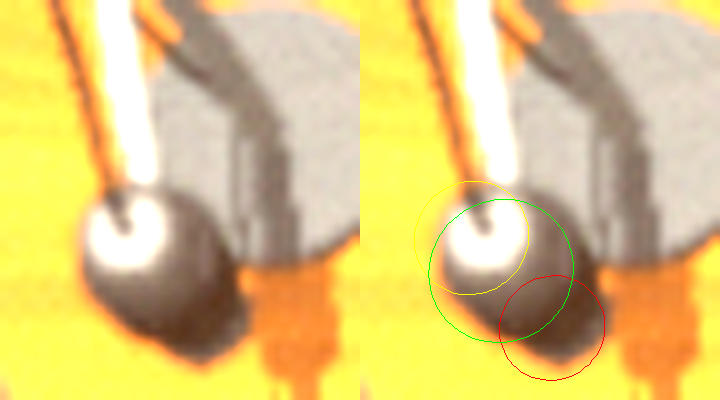

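View pics/oa_scene.png

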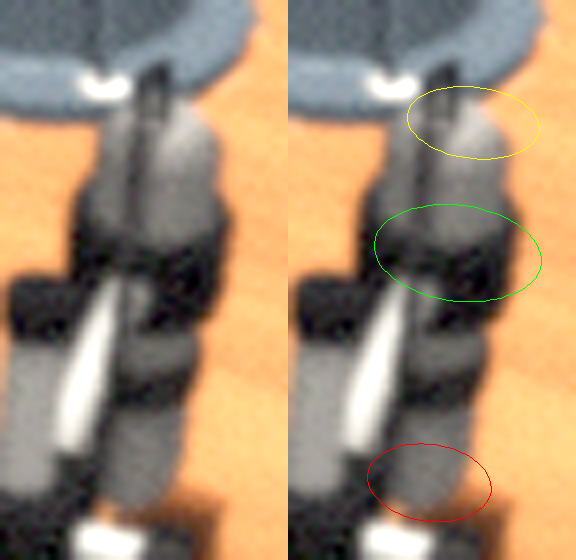

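Run:
```python
from ov import *
draw((.602,.303),(.602,.303),"ob")
a=cv2.imread("pics/ob_top.png")[:,360:];b=cv2.imread("pics/ob_scene.png")[:,288:]
H=560;a=cv2.copyMakeBorder(a,0,H-400,0,0,0);cv2.imwrite("pics/ob.png",np.hstack([a,b]))
```

```text
(no output)
```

View pics/ob.png

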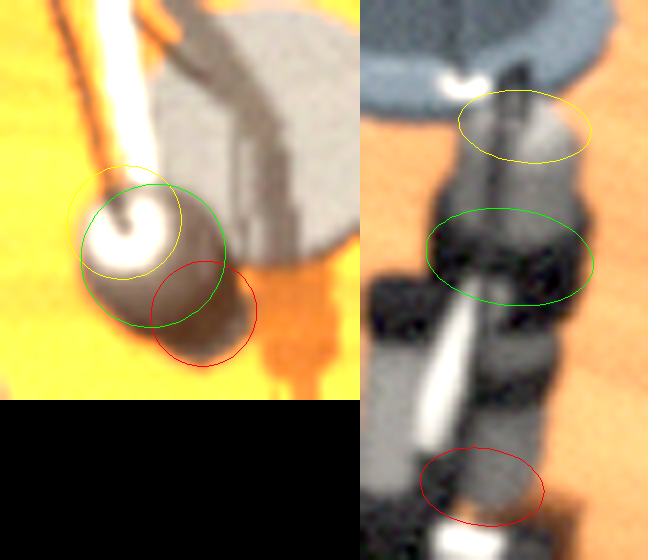

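The model matches with the lens at (0.602, 0.303). The ball is at (0.604, 0.273) in both cameras, so I need dx = -2 mm and dy = +30 mm.

Call:
play_rows(series=[{"tx": 0.0, "ty": 0.001, "tz": 0.0, "turn": 0.0}, {"tx": -0.0005, "ty": 0.003, "tz": 0.0, "turn": 0.0}, {"tx": -0.0005, "ty": 0.005, "tz": 0.0, "turn": 0.0}, {"tx": -0.0005, "ty": 0.006, "tz": 0.0, "turn": 0.0}, {"tx": -0.0005, "ty": 0.007, "tz": 0.0, "turn": 0.0}, {"tx": -0.0005, "ty": 0.006, "tz": 0.0, "turn": 0.0}, {"tx": 0.0, "ty": 0.0045, "tz": 0.0, "turn": 0.0}, {"tx": 0.0, "ty": 0.003, "tz": 0.0, "turn": 0.0}, {"tx": 0.0, "ty": 0.0015, "tz": 0.0, "turn": 0.0}, {"tx": 0.0, "ty": 0.0005, "tz": 0.0, "turn": 0.0}])

```text
time_s: 14.2
position: [0.4946, 0.3327, 0.2386]
tcp_rot: [[0.255, 0.967, -0.0], [0.967, -0.255, -0.0], [-0.0, -0.0, -1.0]]
force: [-0.4, 0.3, -1.8]
opening: 0.135
```

Call:
play_rows(series=[{"tx": 0.0, "ty": 0.0, "tz": 0.0, "turn": 0.0}, {"tx": 0.0, "ty": 0.0, "tz": 0.0, "turn": 0.0}, {"tx": 0.0, "ty": 0.0, "tz": 0.0, "turn": 0.0}, {"tx": 0.0, "ty": 0.0, "tz": 0.0, "turn": 0.0}, {"tx": 0.0, "ty": 0.0, "tz": 0.0, "turn": 0.0}, {"tx": 0.0, "ty": 0.0, "tz": 0.0, "turn": 0.0}, {"tx": 0.0, "ty": 0.0, "tz": 0.0, "turn": 0.0}, {"tx": 0.0, "ty": 0.0, "tz": 0.0, "turn": 0.0}, {"tx": 0.0, "ty": 0.0, "tz": 0.0, "turn": 0.0}, {"tx": 0.0, "ty": 0.0, "tz": 0.0, "turn": 0.0}])

```text
time_s: 15.2
position: [0.4946, 0.3326, 0.2386]
tcp_rot: [[0.255, 0.967, -0.0], [0.967, -0.255, -0.0], [-0.0, -0.0, -1.0]]
force: [-0.4, 0.2, -3.4]
opening: 0.135
```

Run:
```python
from rig import vision,bot,nets
from h import *
st=bot.read_state();print(st["position"],st["qvel"].round(2),st["force"],st["moment"])
ims=[]
for n,(x0,y0,w,h) in(("scene",(275,180,80,105)),("top",(140,95,60,70))):
    s=vision.capture(n)
    cv2.imwrite(f"pics/f_{n}_full.png",s["pixels"]); im=cv2.resize(s["pixels"][y0:y0+h,x0:x0+w],None,fx=5 if n=="scene" else 6,fy=5 if n=="scene" else 6,interpolation=cv2.INTER_CUBIC)
    k=5 if n=="scene" else 6
    im=np.clip(im*1.4,0,255).astype(np.uint8)
    q=(proj(s,[[.602,.303,.17]])[0]+.5-[x0,y0])*k; cv2.circle(im,tuple(np.round(q).astype(int)),3,(0,0,255),-1); print(n,q)
    ims.append(cv2.copyMakeBorder(im,0,530-im.shape[0],0,0,0))
cv2.imwrite("pics/fin.png",np.hstack(ims))
```

```text
[0.49457451 0.33259114 0.2386454 ] [ 0.01 -0.01 -0.03  0.03  0.1  -0.01] [-0.4346492   0.24792757 -3.39788413] [0.05755204 0.0985216  0.03117129]
scene [211.06529982 428.65017645]
top [177.79956465 277.486933  ]
```

View pics/fin.png

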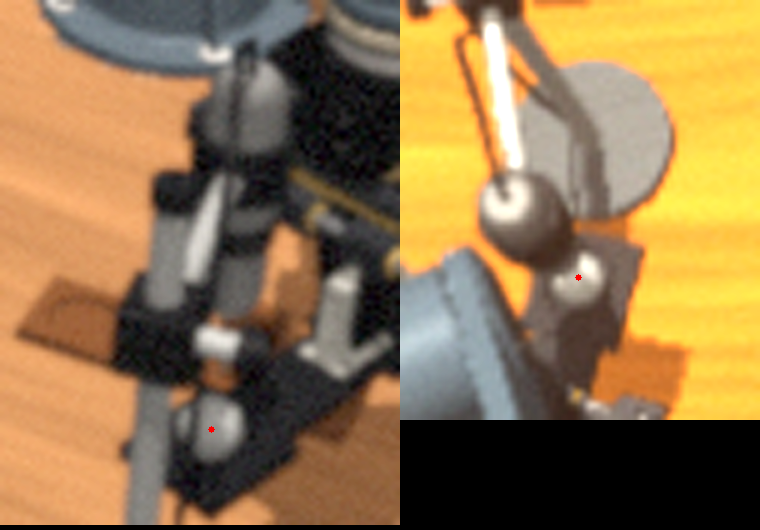

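View pics/f_scene_full.png

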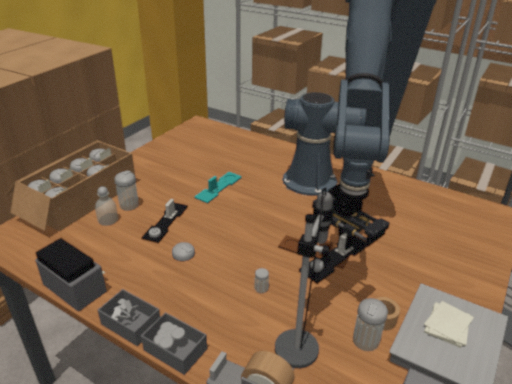

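Both views show the ball centred on the target point under the lens, at scene (317,265) and top (169,141). The arm is still and the bystanders haven't moved, so I'm handing in.

```bash
python3 -c "
from rig import bot
print(bot.hand_in()); s=bot.read_state(); print(s['time_s'],s['position'],s['opening'])"
```

```text
the job is handed in; nothing more can be done
None
the job is handed in; nothing more can be done
```

I picked up the ball's tray by its fin and carried it level at no more than about 0.1 m/s. At hand-in it was held still under the inspection lens, at about 15 s of the 51 s allowed.

**Ball position:** In the last top and scene pictures the ball sat within 1–2 mm of the target point (0.602, 0.303), still in its pocket. Its centre was at about z = 0.17 m, which is 80 mm below the lens. That height comes from the arm's pose.

**Grip and stillness:** The opening was 12 mm, which is the fin's thickness. The joints were at rest and the force on the tool was only the tray's weight.

**Surroundings:** The lid's tray and the other things on the bench looked unmoved in the last scene picture. The stand showed no sign of contact.

**What disagreed:**
- **Lens position:** My first estimate was about 6 mm off, so I corrected it by overlaying the camera tube in two views. A mismatch of a few millimetres (about 1.5 pixels) in the scene view remains, so the centring is uncertain by roughly that much.
- **Refused move:** One early move call was rejected because of its input format, and nothing moved.

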